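# Stow the last punch blank and shut the tool chest

### The job

Put the loose punch blank from the bench away in the chest's blank tube: push it in from the gutter behind the blank that is already there, until both are fully home. Then break the locked lid stay by pushing its knuckle down, and lower the lid gently until it is fully shut, without letting it drop. Leave the other things on the bench where they are.

Things in the scene. Friction and masses are not known exactly. Their poses are not given: they have to be found in the camera images.
- chest: Wooden tool chest fixed to the bench, open on top, 270 (x) by 220 (y) by 80 mm high, walls 8 mm. Origin: centre of its underside, z up. Lid hinged along its +y rim; lid stay inside its +x end wall. Inside, 45 mm to the -y side of the centre and parallel to x, runs a ledge whose top (channel floor) is 45 mm above the bench: a gutter at its -x part, a tube at its +x part.
- tube_mouth (a point): Centre line of the steel tube at its mouth, 9 mm above the channel floor (where a lying blank's centre runs). Axes as the chest; blanks go in towards +x. Tube inside 23 mm wide, 22 high, roof top 70 mm above the bench, slot 11 mm wide in the roof. The open gutter reaches from here 115 mm towards -x: 23 mm wide between side strips 5 mm thick and 4 mm high.
- tube_end (a point): Same line at the closed end of the tube, 120 mm beyond the mouth. Two blanks in a row (132 mm) fully home: centres 33 mm and 99 mm short of here, so that the last one sticks out of the mouth by 12 mm.
- punch_out_center (a point): Centre of the loose blank lying on the bench: square dark steel bar 66 x 18 x 18 mm, about 0.14 kg, both ends alike, its x along its length, z up.
- punch_in_center (a point): Centre of the like blank that already lies in the tube, not yet at its end; slides freely.
- lid (a joint): Lid angle, rad: 0 shut, about 1.42 at the start (locked open). Wooden panel 270 x 220 x 10 mm, 0.42 kg, hinge almost free. It cannot be shut while the stay is locked. With the stay broken, its friction holds the lid while high, but low down (below about 0.9 rad) the lid falls unless held.
- lid_hinge (a point): On the lid's hinge axis, at mid-length, at the chest's +y rim, 80 mm above the bench. Its x lies along the hinge; opening turns the lid's free edge up (a turn about -x).
- lid_bar (a point): Middle of the lid's handle: round steel bar 12 mm thick, 120 mm free between end tabs, parallel to the hinge and 260 mm from it, 40 mm beyond the lid's free edge (34 mm gap), so fingers pass on both sides. Lid open: the highest part, about 335 mm above the bench; shut: 85 mm above the bench, outside the chest's -y wall. The bar can turn between the fingers.
- stay_fold (a joint): Fold angle of the stay's knuckle, rad: 0 locked (a little past straight, against its stop), growing as it folds; about 0.9 with the lid at 1.2 rad, about 2.9 with the lid shut. Stiff: it stays where it is left while the lid is high.
- knuckle (a point): Middle of the pin at the stay's knuckle between its two flat links: round, 18 mm thick, 34 mm long, along the chest's x, sticking out to the inside. Locked, it is 50 mm above the rim. Pushed with 5 to 10 N down and towards the chest's +y (about 45 degrees, square to the links) it passes dead centre and folds; 30 mm is enough. The lid sinks with it, towards the hand above.

How it is judged (in metres and radians):
On the way, in this order (a step that is already met when the one before it is completed fails the run):
1. both blanks are fully home in the tube, the lid still locked open (x of punch_in_center in the frame of tube_end above -0.04 m and x of punch_out_center in the frame of tube_end above -0.106 m and distance between punch_out_center and tube_end below 0.107 m and distance between punch_in_center and tube_end below 0.041 m and value of joint lid above 1.3 rad), for 0.1 s.
2. the stay is broken at its knuckle with the lid still up (value of joint stay_fold above 0.3 rad and value of joint lid above 0.5 rad), for 0.05 s.
At the end, for the whole second after the job is handed in: The lid is shut (below 0.04 rad) and at rest, released; both blanks lie in the tube, pushed home to within 7 mm, at rest; the bench things are within 30 mm of where they were (value of joint lid below 0.04 rad and velocity of joint lid between -0.05 and 0.05 rad/s and x of punch_in_center in the frame of tube_end above -0.04 m and x of punch_out_center in the frame of tube_end above -0.106 m and distance between punch_out_center and tube_end below 0.107 m and distance between punch_in_center and tube_end below 0.041 m and linear speed of each of punch_out, punch_in below 0.02 m/s); the robot touches nothing.
It fails at once if the lid drops or slams: faster than 1.5 rad/s in its last 0.6 rad (value of joint lid below 0.6 rad and velocity of joint lid below -1.5 rad/s).
It fails at once if a bystander is moved by more than 30 mm (distance of any of hammer, mug, frame from where it was at the start of the episode above 0.03 m).
It also fails if it takes over 72 s, if anything falls off the work surface, if the arm or the gripper's body presses on something with over 40 N, if the wrist force passes 120 N, or if a joint passes its speed limit or range.

### The arm

A 6-joint arm with a two-finger parallel gripper is mounted at the origin on the work surface. World frame = base frame: x ahead of the robot, y to its left, z up, the work surface at z = 0. Lengths are in mm, angles in rad, forces in N, time in s.
With the tool pointing down it reaches from about 325 to 900 mm from the base axis. Payload 3.5 kg.
Tool frame: the origin (TCP) lies at the very end of the fingers, on their centre line; the grasp point (between the pads) lies 19 mm behind it; z points along the fingers, x is the direction in which the jaws open and shut, and the axes are right-handed (so a half turn about z gives the same grasp; the last joint's range is limited). The gripper opens to 85 mm and grips with 20 to 120 N. Pads are 22 mm wide; open, the fingers measure 114 mm over their backs; the gripper's body (76 mm by 85 mm) begins 54 mm behind the grasp point. The pads swing forward as they close: fully open they stand 13 mm farther back than shut.
Start: joints at [-1.396, 0.276, -0.026, 1.268, 0, 1.467], TCP at [171.388, -601.039, 231.313] pointing down, gripper open.
Joint ranges: [-3.12, 3.12], [-0.85, 1.88], [-1.08, 1.24], [-1.95, 2.15], [-1.57, 1.53], [-3.14, 3.14]. Speed limits (rad/s): [2.57, 2.57, 3.14, 3.14, 3.14, 3.14].

### API

Orientations are given as a unit quaternion [x, y, z, w].
In Python, from station import get_state, get_image, finish_job gives the robot as it stands.
- The arm moves only by the tool jog_arm, never from a script. Its argument "targets" is text: rows parted by semicolons, each of 7 numbers parted by spaces: the shift along the world's x, y, z in mm, then the turn, a rotation vector about the world's x, y, z in rad, then the closure, from -1 (fully open) to 1 (shut). A call has 1 to 10 rows; each row is the pose to reach, as a shift and turn from the pose commanded when the call began; what a row does not reach only later rows make up. A row lasts 1/10 s, in which the tool goes at most 50 mm and 8.59 degrees, less where a joint would pass 70% of its speed; a pose out of reach is approached as far as the arm can. A call with a gripper value outside its range is refused whole. The fingers move at their own pace and stop on an object; "newtons" is the grip in N (left out, the last holds). Time passes only in rows, so rows that repeat a pose let the fingers close. It gives the time, the measured TCP pose, the force and the opening at its end, in the units of the state.
- get_state(): the state, without advancing time (a new reading comes with each control period).
- get_image(name): name is "scene" or "top" or "wrist"; returns a dict with "color" (480x640x3 uint8, red, green, blue), "K" (3x3 intrinsics, pixels), "extrinsics" (4x4, takes a point from world to camera coordinates). Camera axes: x right, y down, z forward; pixel columns grow to the right and rows downward; lengths in mm; the calibration is good to about 2 mm. A picture is of the moment at which its call begins. There is no depth.
- finish_job(): hands the job in, once; it reports no verdict.
The state is a dict: "time_s": time; "qpos": joint angles; "joint_vel": joint speeds; "tau": joint torques, N m; "tcp_pos": TCP position; "orientation": TCP orientation; "force": force on the tool from outside, world axes, zero at the start; "torque": the same for the moment, N m; "gripper_width": finger opening in mm.
Only numpy, scipy, OpenCV 4.12 (cv2) and the standard library are available. Lean on these libraries where they do the work, as an engineer would, in place of code of your own. Each camera call takes 0.05 s, during which the arm holds its last target.

## Working session

There is one attempt and no reset: what is moved stays moved. The work goes in short steps, Python scripts to look and compute and a tool call to move; the robot and the scene stay as the last step left them, time stands still between calls to the robot, and variables do not carry over. Pictures are saved under pics/ and viewed, and the job is handed in when it is done.

Besides the shell and the picture viewer there is one more tool, called after "Request:" as name(argument=value, ...), one argument or row to a line, values as JSON. jog_arm: Moves the arm, as the interface text tells. Its arguments: {"type":"object","properties":{"targets":{"type":"string"},"newtons":{"type":"number"}},"required":["targets"]}

```bash
mkdir -p pics; cat > h.py <<'E'
import numpy as np, cv2, json
from station import get_state, get_image, finish_job
def snap(n,f):
    im=get_image(n); cv2.imwrite(f'pics/{f}.png',im['color'][:,:,::-1]); np.savez(f'pics/{f}.npz',**{k:np.array(v) for k,v in im.items()}); return im
def load(f):
    return np.load(f'pics/{f}.npz')
def ray(im,u,v):
    K=np.array(im['K']);E=np.array(im['extrinsics']);R=E[:3,:3];t=E[:3,3]
    c=-R.T@t; d=R.T@np.linalg.inv(K)@np.array([u,v,1.]); return c,d/np.linalg.norm(d)
def onz(im,u,v,z):
    c,d=ray(im,u,v); return c+d*(z-c[2])/d[2]
def tri(i1,p1,i2,p2):
    A=np.zeros((3,3));b=np.zeros(3)
    rs=[ray(i1,*p1),ray(i2,*p2)]
    for c,d in rs:
        P=np.eye(3)-np.outer(d,d);A+=P;b+=P@c
    x=np.linalg.solve(A,b); return x,[np.linalg.norm((np.eye(3)-np.outer(d,d))@(x-c)) for c,d in rs]
def proj(im,X):
    E=np.array(im['extrinsics']);p=np.array(im['K'])@(E[:3,:3]@np.array(X,float)+E[:3,3]);return p[:2]/p[2]
E
python3 - <<'E'
from h import *
np.set_printoptions(precision=2,suppress=True)
for n in ['scene','top','wrist']:
    im=snap(n,n+'0'); print(n,ray(im,320,240))
print(get_state())
E
```

```text
scene (array([1126.14,  455.67,  749.83]), array([-0.6 , -0.55, -0.58]))
top (array([ 451.39,  -92.39, 1206.24]), array([ 0.1 , -0.01, -0.99]))
wrist (array([ 241.76, -580.89,  372.83]), array([-0.28, -0.07, -0.96]))
{'time_s': 0.15, 'qpos': array([-1.4 ,  0.28, -0.03,  1.27, -0.  ,  1.47]), 'joint_vel': array([ 0., -0.,  0., -0.,  0., -0.]), 'tau': array([  0.  , -44.61,  29.56,   0.01,   0.  ,  -0.  ]), 'tcp_pos': array([ 171.28, -600.45,  230.43]), 'orientation': array([ 0.8, -0.6, -0. , -0. ]), 'force': array([0.08, 0.37, 0.08]), 'torque': array([-0.03,  0.  ,  0.03]), 'gripper_width': 85.36978358149335}
```

View pics/scene0.png

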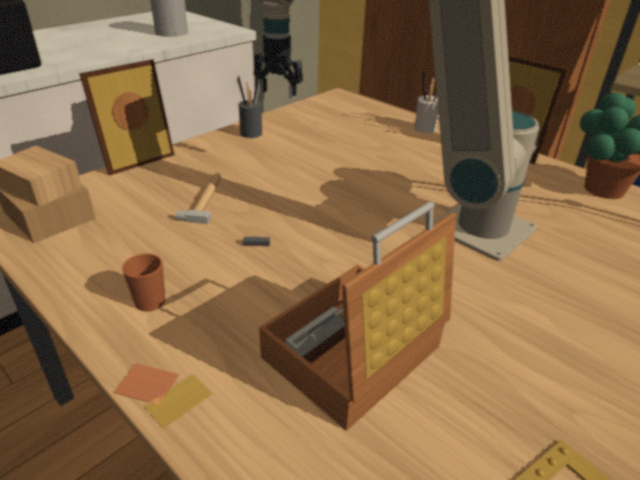

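View pics/top0.png

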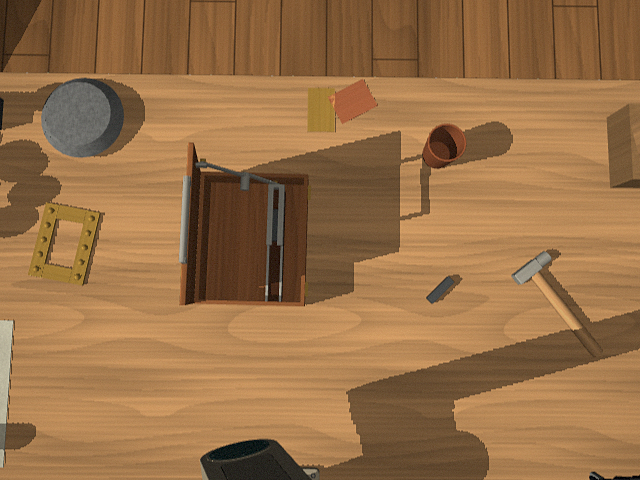

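View pics/wrist0.png

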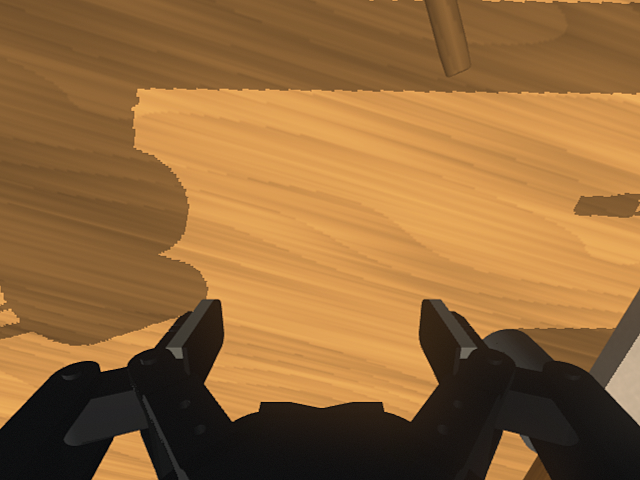

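The top view shows the chest at about px (245,240), hinge side to world +y, stay to world +x, and the loose blank at about (441,289). I'll zoom in next.

```bash
python3 - <<'E'
from h import *
im=load('top0')['color'][:,:,::-1]
cv2.imwrite('pics/z1.png',cv2.resize(im[130:315,170:320],None,fx=3.2,fy=3.2,interpolation=cv2.INTER_CUBIC))
cv2.imwrite('pics/z2.png',cv2.resize(im[260:320,400:480],None,fx=8,fy=8,interpolation=cv2.INTER_CUBIC))
im=load('scene0')['color'][:,:,::-1]
cv2.imwrite('pics/z3.png',cv2.resize(im[190:430,230:470],None,fx=2.5,fy=2.5,interpolation=cv2.INTER_CUBIC))
E
```

```text
(no output)
```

View pics/z1.png

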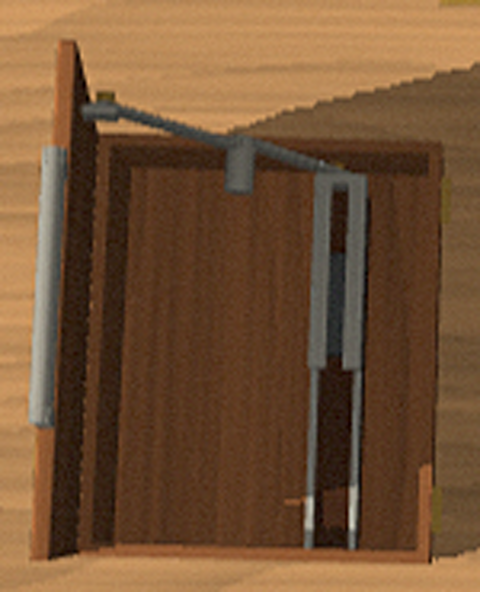

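View pics/z2.png

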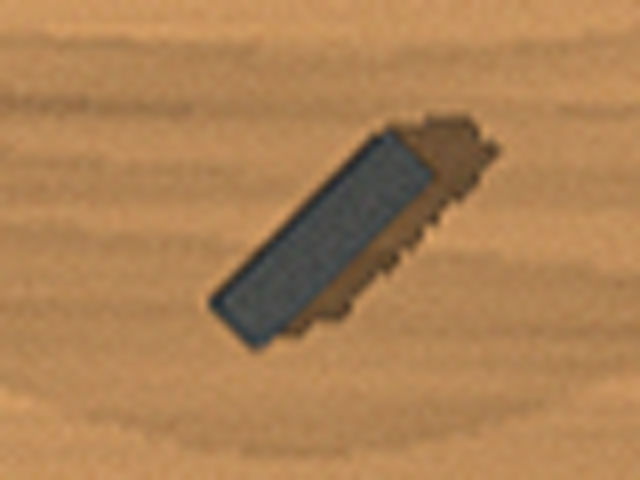

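View pics/z3.png

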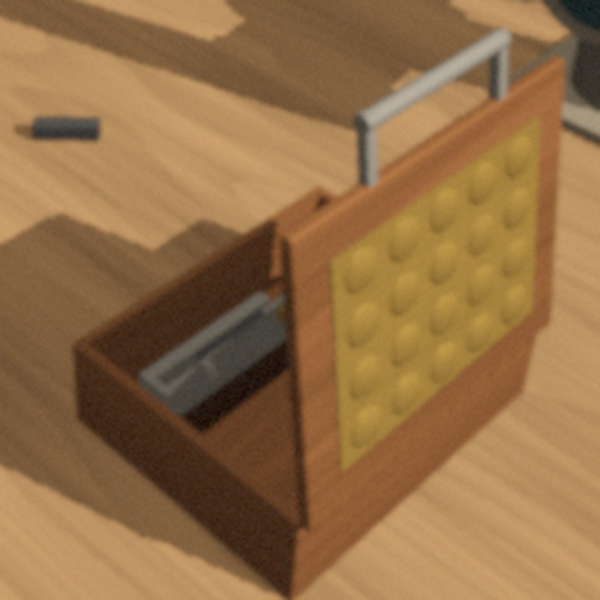

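```bash
python3 - <<'E'
from h import *
np.set_printoptions(precision=1,suppress=True)
im=load('top0'); s=load('scene0')
f=lambda u,v,z:onz(im,170+(u+.5)/3.2-.5,130+(v+.5)/3.2-.5,z)[:2]
for nm,u,v,z in [('c-y+x',441,143,80),('c-y-x',431,562,80),('c+y+x',105,138,80),('c+y-x',85,553,80),
 ('t',315,173,70),('t',367,173,70),('t',360,370,70),('t',308,368,70),
 ('gl',308,548,49),('gr',353,548,49),('gl2',315,372,49),('gr2',359,372,49),('b top',337,250,63),('b bot',335,355,63),
 ('knuck',240,170,130),('knuck end',238,192,130),('kn root',241,137,130),('bar+x',55,148,335),('bar-x',41,427,335)]:
    print(nm,f(u,v,z))
g=lambda u,v,z:onz(im,400+(u+.5)/8-.5,260+(v+.5)/8-.5,z)[:2]
P=np.array([g(388,128,18),g(432,178,18),g(258,350,18),g(212,303,18)]);print(P,P.mean(0))
print(np.linalg.norm(np.diff(P,axis=0),axis=1))
# scene rim corners: z3 scale2.5, off(230,190)
h=lambda u,v:(230+u/2.5,190+v/2.5)
print('rim -y+x',onz(s,*h(77,345),80)[:2],'rim +y+x',onz(s,*h(305,525),80)[:2])
# scene blank
print('scene blank top c',onz(s,*h(66,122),18))
E
```

```text
c-y+x [702.8 -75.5]
c-y-x [435.9 -72.2]
c+y+x [703.7 139.7]
c+y-x [439.7 143.8]
t [684.4   5.8]
t [684.8 -27.8]
t [557.  -25.3]
t [557.9   7.9]
gl [443.7   7.5]
gr [444.  -21.4]
gl2 [557.3   5.1]
gr2 [557.6 -23.4]
b top [635.4  -8.8]
b bot [567.1  -8.7]
knuck [673.5  46.4]
knuck end [659.8  47.3]
kn root [694.   46.3]
bar+x [641.3 111.7]
bar-x [503.  113.7]
[[ 500.3 -376.5]
 [ 487.2 -388. ]
 [ 441.3 -341. ]
 [ 453.6 -328.9]] [ 470.6 -358.6]
[17.5 65.7 17.2]
rim -y+x [706.4 -66.2] rim +y+x [707.7 151.7]
scene blank top c [ 475.7 -351.7   18. ]
```

Chest: centre ≈(569.5, 36), yaw ≈ −0.012 rad. Tube line y≈−9, mouth x≈557.5. Loose blank at ≈(470.6,−358.6), axis −0.80 rad. I'll move above the blank and check with the wrist camera.

Request:
jog_arm(
  targets="50 40 0 0 0 0.15 0; 100 80 0 0 0 0.3 0; 150 120 -10 0 0 0.45 0; 190 155 -20 0 0 0.6 0; 230 187 -40 0 0 0.75 0; 260 210 -60 0 0 0.9 0; 280 227 -80 0 0 1.05 0; 295 238 -100 0 0 1.2 0; 299 242 -110 0 0 1.35 0; 299 242 -110 0 0 1.5 0",
)

```text
time_s: 1.15
tcp_pos: [469.9, -355.6, 117.9]
orientation: [0.994, 0.108, -0.002, -0.002]
force: [-0.7, 0.1, 0.4]
gripper_width: 42.8
```

Request:
jog_arm(
  targets="0 0 0 0 0 0.15 0; 0 0 0 0 0 0.3 0; 0 0 0 0 0 0.45 0; 0 0 0 0 0 0.56 0; 0 0 0 0 0 0.56 0; 0 0 0 0 0 0.56 0",
)

```text
time_s: 1.75
tcp_pos: [470.2, -358.9, 121.1]
orientation: [0.928, 0.373, -0.0, -0.0]
force: [0.2, 0.0, 0.4]
gripper_width: 43.1
```

```bash
python3 - <<'E'
from h import *
snap('wrist','w1'); s=get_state(); print(s['tcp_pos'],s['orientation'],s['gripper_width'],s['qpos'])
E
```

```text
[ 470.24985676 -358.89081088  121.09978534] [ 9.27728414e-01  3.73255864e-01 -8.37828382e-05 -2.07200271e-04] 42.81613938965727 [-7.61151832e-01  2.96793016e-01 -2.42806076e-01  1.03164382e+00
  1.91577037e-05  4.46123607e-02]
```

View pics/w1.png

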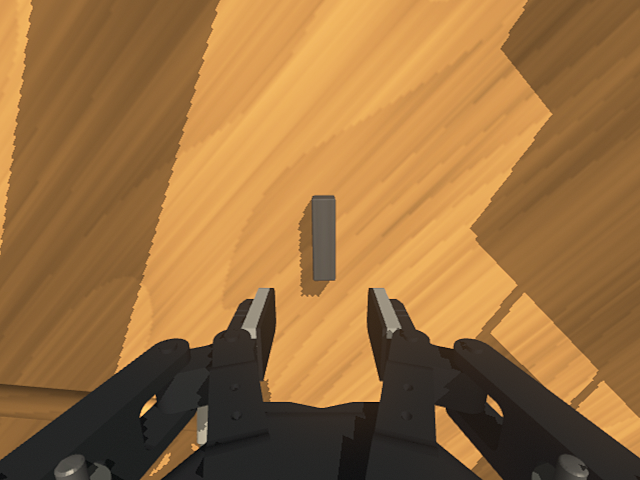

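```bash
python3 - <<'E'
from h import *
im=load('w1')
for p in [(312.5,197),(334.5,197),(335,280),(312.5,280),(323.7,238.5)]: print(onz(im,*p,18))
print(ray(im,320,240))
E
```

```text
[ 442.12223965 -339.47713025   18.        ]
[ 453.79711045 -328.26563386   18.        ]
[ 500.43108386 -375.1353922    18.        ]
[ 487.56388135 -387.48901525   18.        ]
[ 470.1609064  -356.66719356   18.        ]
(array([ 418.65713404, -306.18340762,  263.66492825]), array([ 0.19618183, -0.20791597, -0.95827117]))
```

Request:
jog_arm(
  targets="-5 7 -40 0 0 0.01 0; -5 7 -80 0 0 0.01 0; -5 7 -105 0 0 0.01 0; -5 7 -116 0 0 0.01 0; -5 7 -116 0 0 0.01 0; -5 7 -116 0 0 0.01 0.8; -5 7 -116 0 0 0.01 0.8; -5 7 -116 0 0 0.01 0.8; -5 7 -116 0 0 0.01 0.8",
  newtons=40,
)

```text
time_s: 2.7
tcp_pos: [466.8, -353.4, 7.3]
orientation: [0.925, 0.379, 0.001, 0.002]
force: [0.3, -0.2, 5.4]
gripper_width: 16.6
```

Request:
jog_arm(
  targets="0 0 0 0 0 0 0.8; 0 0 30 0 0 0 0.8; 0 0 70 0 0 0 0.8; 0 0 110 0 0 0 0.8; 0 0 150 0 0 0 0.8; 0 0 150 0 0 0 0.8",
)

```text
time_s: 3.3
tcp_pos: [468.8, -355.2, 162.1]
orientation: [0.925, 0.379, 0.003, 0.006]
force: [0.7, -1.8, -1.5]
gripper_width: 16.7
```

```bash
python3 - <<'E'
from h import *
snap('wrist','w2'); s=get_state(); print(s['tcp_pos'],s['orientation'],s['gripper_width'])
E
```

```text
[ 467.33728059 -353.88791298  159.03152582] [0.92547182 0.37879763 0.00150514 0.00346382] 16.777390927244777
```

View pics/w2.png

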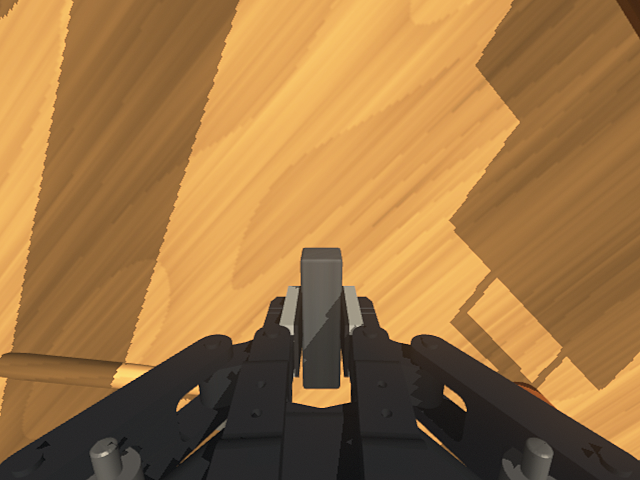

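Request:
jog_arm(
  targets="0 40 0 0 0 0.08 0.8; 5 80 0 0 0 0.16 0.8; 10 120 0 0 0 0.26 0.8; 15 160 0 0 0 0.36 0.8; 20 200 0 0 0 0.46 0.8; 25 240 0 0 0 0.56 0.8; 30 280 0 0 0 0.66 0.8; 34 315 -10 0 0 0.74 0.8; 34 344 -25 0 0 0.78 0.8; 34 344 -25 0 0 0.78 0.8",
)

```text
time_s: 4.35
tcp_pos: [495.1, -4.5, 126.3]
orientation: [0.71, 0.704, -0.002, -0.004]
force: [-0.1, -0.6, -2.7]
gripper_width: 16.8
```

Request:
jog_arm(
  targets="0 0 0 0 0 0 0.8; 0 0 0 0 0 0 0.8; 0 0 0 0 0 0 0.8",
)

```text
time_s: 4.65
tcp_pos: [499.7, -9.1, 130.5]
orientation: [0.713, 0.702, 0.0, 0.0]
force: [0.5, 0.2, -1.8]
gripper_width: 16.6
```

```bash
python3 - <<'E'
from h import *
snap('wrist','w3');snap('top','t3'); s=get_state(); print(s['tcp_pos'],s['orientation'],s['gripper_width'],s['force'])
im=load('t3')['color'][:,:,::-1]
cv2.imwrite('pics/z4.png',cv2.resize(im[130:315,170:360],None,fx=3.2,fy=3.2,interpolation=cv2.INTER_CUBIC))
E
```

```text
[499.80041422  -9.01231293 130.67788527] [7.12584534e-01 7.01586132e-01 2.13509966e-04 3.68025067e-04] 16.742615988206467 [-0.06302254  0.94325105 -2.3983487 ]
```

View pics/w3.png

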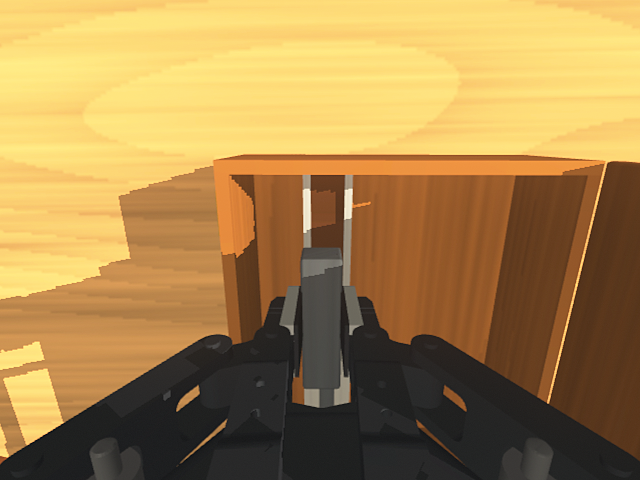

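View pics/z4.png

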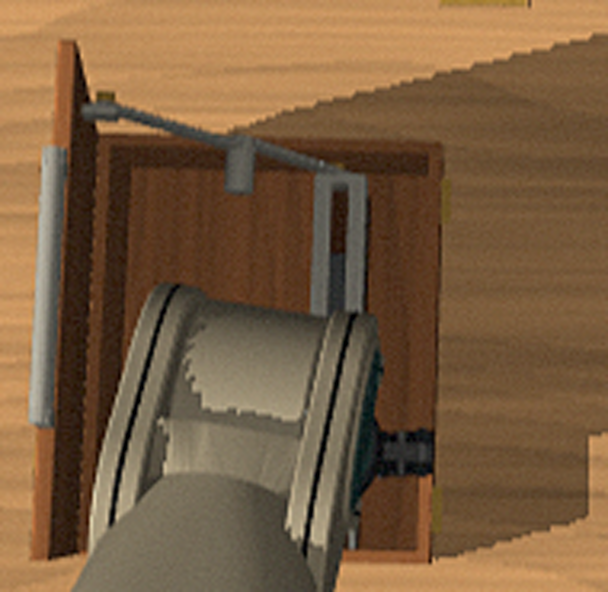

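```bash
python3 - <<'E'
from h import *
im=load('w3'); c=im['color'][:,:,::-1]
cv2.imwrite('pics/z5.png',cv2.resize(c[150:400,240:420],None,fx=3,fy=2.4*1,interpolation=cv2.INTER_CUBIC))
for v in (182,200,225,240):
    print(v,[tuple(int(q) for q in c[v,u]) for u in range(298,360,3)])
E
```

```text
182 [(44, 93, 156), (37, 88, 154), (137, 157, 169), (132, 153, 170), (107, 125, 143), (32, 59, 101), (35, 62, 103), (33, 61, 102), (32, 60, 101), (34, 61, 102), (33, 60, 102), (36, 60, 102), (33, 60, 101), (33, 60, 101), (33, 60, 102), (27, 54, 99), (137, 158, 173), (133, 153, 169), (112, 136, 166), (43, 88, 148), (45, 93, 154)]
200 [(46, 90, 151), (36, 83, 146), (218, 240, 245), (209, 232, 240), (166, 193, 211), (43, 75, 128), (41, 75, 128), (43, 75, 128), (42, 75, 128), (42, 75, 128), (42, 75, 127), (40, 76, 128), (41, 78, 131), (31, 55, 91), (32, 56, 92), (13, 36, 75), (211, 235, 242), (211, 233, 240), (128, 161, 197), (43, 89, 145), (43, 91, 152)]
225 [(44, 90, 148), (40, 85, 144), (219, 240, 245), (204, 228, 237), (177, 209, 228), (42, 75, 131), (45, 78, 134), (45, 79, 135), (42, 74, 127), (42, 75, 129), (33, 51, 83), (34, 53, 86), (33, 55, 88), (32, 53, 88), (34, 55, 89), (62, 77, 100), (126, 146, 156), (131, 150, 160), (32, 81, 146), (41, 86, 144), (44, 91, 151)]
240 [(42, 89, 148), (42, 87, 145), (123, 144, 156), (127, 145, 155), (113, 131, 145), (30, 51, 86), (33, 55, 88), (31, 53, 87), (31, 53, 87), (33, 54, 88), (31, 53, 87), (32, 53, 88), (32, 54, 87), (31, 53, 87), (31, 53, 87), (86, 99, 113), (125, 143, 153), (133, 150, 157), (35, 83, 143), (42, 87, 144), (44, 92, 151)]
```

View pics/z5.png

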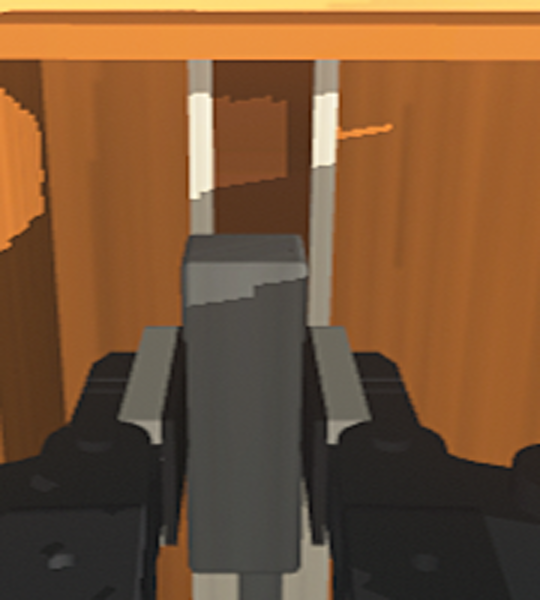

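```bash
python3 - <<'E'
from h import *
np.set_printoptions(precision=1,suppress=True)
im=load('w3')
g=lambda u,v:(240+(u+.5)/3-.5,150+(v+.5)/2.4-.5)
a=onz(im,*g(188,90),49);b=onz(im,*g(338,90),49);print(a,b,(a+b)/2)
a=onz(im,*g(189,200),49);b=onz(im,*g(335,200),49);print(a,b,(a+b)/2)
# blank: bottom rear corners, top rear etc
for z in (140,):
  for p in [(184,262),(306,262),(301,572),(187,572)]: print(onz(im,*g(*p),z))
im2=load('t3')
f=lambda u,v,z:onz(im2,170+(u+.5)/3.2-.5,130+(v+.5)/3.2-.5,z)[:2]
print('wall -x inner rim',onz(im,*g(100,60),80),onz(im,*g(500,60),80))
print('wall edges',onz(im,214,160,80),onz(im,606,162,80))
E
```

```text
[455.5 -21.3  49. ] [456.  12.  49.] [455.8  -4.7  49. ]
[487.2 -22.1  49. ] [487.7  11.7  49. ] [487.4  -5.2  49. ]
[473.3 -17.6 140. ]
[473.6  -0.4 140. ]
[539.1  -1.  140. ]
[538.8 -19.2 140. ]
wall -x inner rim [444.  -35.9  80. ] [445.2  39.7  80. ]
wall edges [435.4 -68.5  80. ] [439.8 151.3  80. ]
```

Request:
jog_arm(
  targets="0 4 0 0 0 0 0.8; 0 4 -20 0 0 0 0.8; 0 4 -40 0 0 0 0.8; 0 4 -52 0 0 0 0.8; 0 4 -52 0 0 0 0.8; 0 4 -52 0 0 0 0.8",
)

```text
time_s: 5.35
tcp_pos: [499.5, -4.1, 78.5]
orientation: [0.712, 0.702, -0.0, -0.0]
force: [0.3, -0.3, -0.8]
gripper_width: 16.8
```

```bash
python3 - <<'E'
from h import *
snap('wrist','w4'); s=get_state(); print(s['tcp_pos'],s['orientation'],s['gripper_width'],s['force'])
c=load('w4')['color'][:,:,::-1]
cv2.imwrite('pics/z6.png',cv2.resize(c[100:400,240:420],None,fx=3,fy=2,interpolation=cv2.INTER_CUBIC))
E
```

```text
[500.15915765  -4.1628596   79.06721072] [7.12006929e-01 7.02172118e-01 4.20635744e-04 5.22044408e-04] 16.333498451893295 [ 1.1704795   0.08166946 -1.56486834]
```

View pics/z6.png

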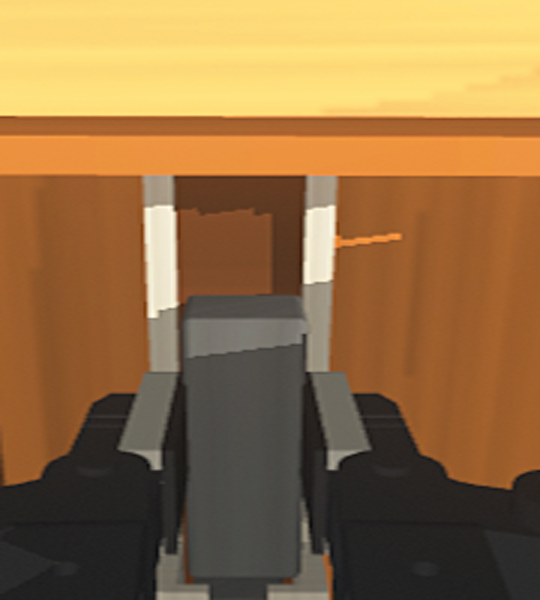

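```bash
python3 - <<'E'
from h import *
np.set_printoptions(precision=1,suppress=True)
im=load('w4')
g=lambda u,v:(240+(u+.5)/3-.5,100+(v+.5)/2-.5)
for r,l,rr in ((210,144,336.5),(350,149,331)):
  a=onz(im,*g(l,r),49);b=onz(im,*g(rr,r),49);print(a,b,(a+b)/2)
for p in [(183,320),(307,320),(300,577),(187,577)]: print(onz(im,*g(*p),90))
print(ray(im,320,240))
E
```

```text
[457.4 -21.3  49. ] [457.8  12.   49. ] [457.6  -4.6  49. ]
[496.5 -22.   49. ] [496.9  11.5  49. ] [496.7  -5.2  49. ]
[472.9 -12.6  90. ]
[473.1   4.5  90. ]
[537.4   3.8  90. ]
[537.2 -14.   90. ]
(array([425.2,  -3.6, 221.1]), array([ 0.3, -0. , -1. ]))
```

Request:
jog_arm(
  targets="0 -0.6 -10 0 0 0 0.8; 0 -0.6 -20 0 0 0 0.8; 0 -0.6 -25 0 0 0 0.8; 0 -0.6 -27 0 0 0 0.8; 0 -0.6 -27 0 0 0 0.8; 0 -0.6 -27 0 0 0 0.8",
)

```text
time_s: 6.0
tcp_pos: [498.6, -4.5, 52.2]
orientation: [0.712, 0.702, -0.001, -0.001]
force: [-5.4, -0.8, 10.2]
gripper_width: 16.4
```

```bash
python3 - <<'E'
from h import *
snap('wrist','w5'); s=get_state(); print(s['tcp_pos'],s['gripper_width'],s['force'])
E
```

```text
[498.61319318  -4.56996419  52.23879014] 16.60719557695475 [-5.61822703  0.34289091 10.06990799]
```

View pics/w5.png

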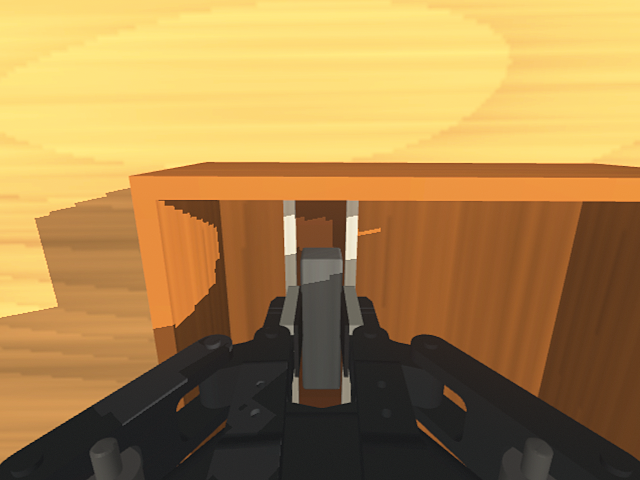

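Request:
jog_arm(
  targets="0 0 1.5 0 0 0 0.8; 8 0 1.5 0 0 0 0.8; 16 -0.2 1.5 0 0 0 0.8; 24 -0.4 1.5 0 0 0 0.8; 30 -0.5 1.5 0 0 0 0.8; 36 -0.6 1.5 0 0 0 0.8; 40 -0.6 1.5 0 0 0 0.8; 40 -0.6 1.5 0 0 0 0.8; 40 -0.6 1.5 0 0 0 0.8",
)

```text
time_s: 6.95
tcp_pos: [539.5, -5.2, 52.8]
orientation: [0.712, 0.702, 0.0, 0.0]
force: [0.1, 0.0, -1.4]
gripper_width: 16.9
```

```bash
python3 - <<'E'
from h import *
snap('wrist','w6');snap('top','t6'); s=get_state(); print(s['tcp_pos'],s['gripper_width'],s['force'])
im=load('t6')['color'][:,:,::-1]
cv2.imwrite('pics/z7.png',cv2.resize(im[130:315,170:360],None,fx=3.2,fy=3.2,interpolation=cv2.INTER_CUBIC))
E
```

```text
[539.26385029  -5.23122374  52.81127205] 16.78264383787709 [ 0.05947153  0.24742864 -1.43237177]
```

View pics/w6.png

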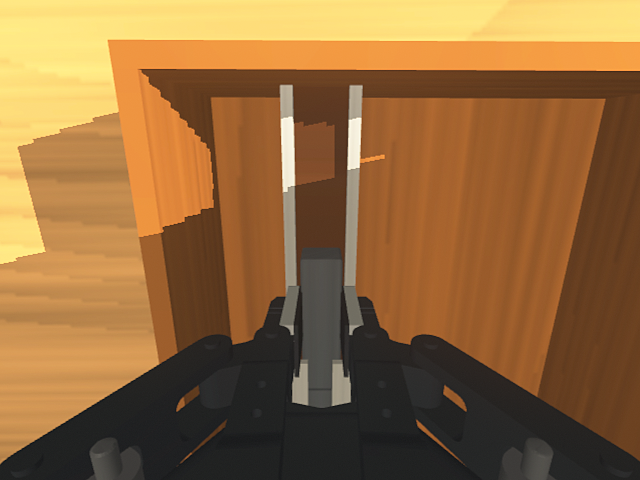

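View pics/z7.png

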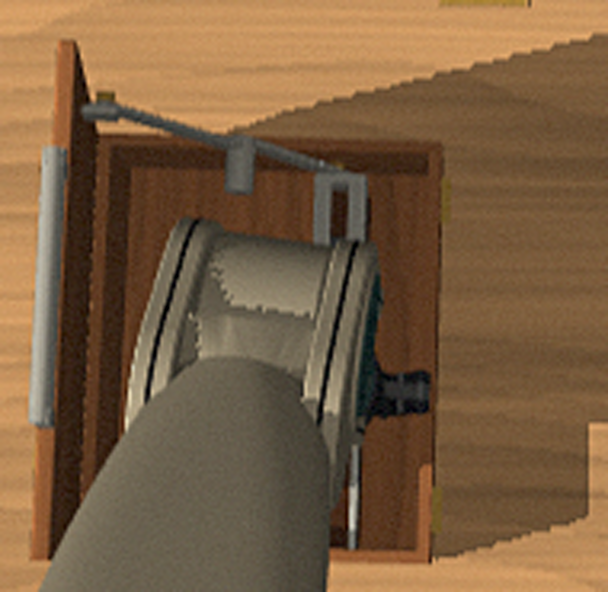

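Request:
jog_arm(
  targets="0 0 0 0 0 0 0.2; 0 0 0 0 0 0 0.2; 0 0 0 0 0 0 0.2; 0 0 15 0 0 0 0.2; 0 0 30 0 0 0 0.2; -20 0 30 0 0 0 0.2; -46 0.5 30 0 0 0 0.6; -46 0.5 30 0 0 0 1; -46 0.5 30 0 0 0 1; -46 0.5 30 0 0 0 1",
)

```text
time_s: 8.05
tcp_pos: [494.7, -4.9, 83.3]
orientation: [0.712, 0.702, 0.001, 0.001]
force: [-0.1, -0.9, -0.1]
gripper_width: -0.4
```

Request:
jog_arm(
  targets="0 0 0 0 0 0 1; 0 0 -15 0 0 0 1; 0 0 -27 0 0 0 1; 0 0 -29 0 0 0 1; 0 0 -29 0 0 0 1",
)

```text
time_s: 8.55
tcp_pos: [492.9, -4.6, 53.0]
orientation: [0.712, 0.702, -0.001, -0.001]
force: [0.2, -0.2, 1.3]
gripper_width: 0.3
```

```bash
python3 - <<'E'
from h import *
snap('wrist','w7'); s=get_state(); print(s['tcp_pos'],s['gripper_width'],s['force'])
E
```

```text
[493.35002107  -4.72472075  53.56933171] 0.22122164771104208 [0.39616953 0.35302757 0.08056541]
```

View pics/w7.png

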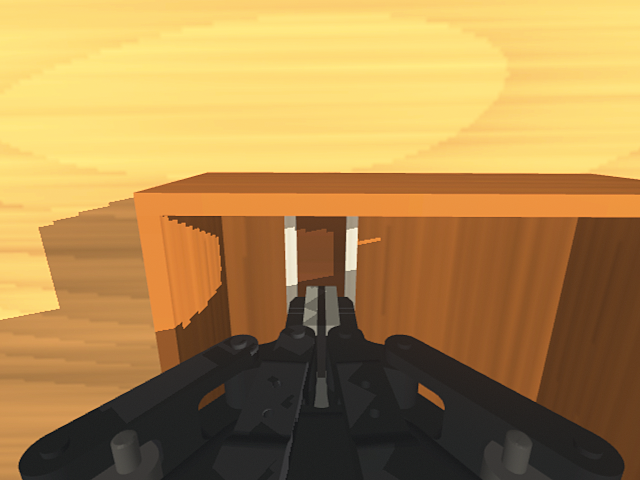

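Fingers sit behind the blank just above the strips; push.

Request:
jog_arm(
  targets="8 0 0 0 0 0 1; 14 0 0 0 0 0 1; 20 -0.2 0 0 0 0 1; 25 -0.3 0 0 0 0 1; 30 -0.4 0 0 0 0 1; 34 -0.5 0 0 0 0 1; 37 -0.5 0 0 0 0 1; 37 -0.5 0 0 0 0 1",
)

```text
time_s: 9.4
tcp_pos: [531.4, -5.3, 53.8]
orientation: [0.712, 0.702, 0.001, 0.001]
force: [-1.4, -0.1, 0.9]
gripper_width: -0.3
```

Request:
jog_arm(
  targets="2 0 0 0 0 0 1; 3 0 0 0 0 0 1; 4 0 0 0 0 0 1; 5 0 0 0 0 0 1; 5 0 0 0 0 0 1",
)

```text
time_s: 9.9
tcp_pos: [535.8, -5.2, 53.8]
orientation: [0.712, 0.702, 0.0, 0.0]
force: [-2.3, 0.4, 1.2]
gripper_width: -0.1
```

Request:
jog_arm(
  targets="1 0 0 0 0 0 1; 2 0 0 0 0 0 1; 2 0 0 0 0 0 1",
)

```text
time_s: 10.2
tcp_pos: [536.8, -5.2, 53.7]
orientation: [0.712, 0.702, -0.001, -0.0]
force: [-4.7, 0.3, 4.1]
gripper_width: -0.2
```

Request:
jog_arm(
  targets="1 0 0 0 0 0 1; 2 0 0 0 0 0 1; 2 0 0 0 0 0 1",
)

```text
time_s: 10.5
tcp_pos: [536.8, -5.2, 53.5]
orientation: [0.712, 0.702, -0.002, -0.002]
force: [-9.6, 0.2, 7.2]
gripper_width: -0.1
```

Request:
jog_arm(
  targets="-10 0 0 0 0 0 1; -20 0 10 0 0 0 1; -30 0 50 0 0 0 1; -50 -40 90 0 0 0 1; -80 -80 130 0 0 0 1; -100 -120 150 0 0 0 1; -100 -150 150 0 0 0 1; -100 -150 150 0 0 0 1",
)

```text
time_s: 11.3
tcp_pos: [440.9, -160.9, 207.7]
orientation: [0.714, 0.7, 0.001, 0.005]
force: [0.8, 0.6, -0.5]
gripper_width: -0.3
```

```bash
python3 - <<'E'
from h import *
snap('top','t8');snap('scene','s8'); s=get_state(); print(s['tcp_pos'],s['orientation'],s['qpos'])
im=load('t8')['color'][:,:,::-1]
cv2.imwrite('pics/z8.png',cv2.resize(im[130:315,170:320],None,fx=3.2,fy=3.2,interpolation=cv2.INTER_CUBIC))
im=load('s8')['color'][:,:,::-1]
cv2.imwrite('pics/z9.png',cv2.resize(im[190:430,230:470],None,fx=2.5,fy=2.5,interpolation=cv2.INTER_CUBIC))
E
```

```text
[ 439.85160129 -156.45282613  205.07839213] [0.71299359 0.70116826 0.00086736 0.00156919] [-4.80773781e-01  8.51851913e-03 -3.95503678e-01  1.16325409e+00
  6.84130296e-04 -4.64048805e-01]
```

View pics/z8.png

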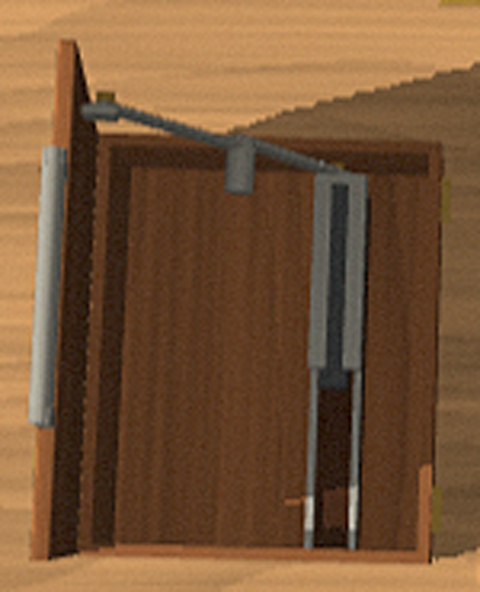

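View pics/z9.png

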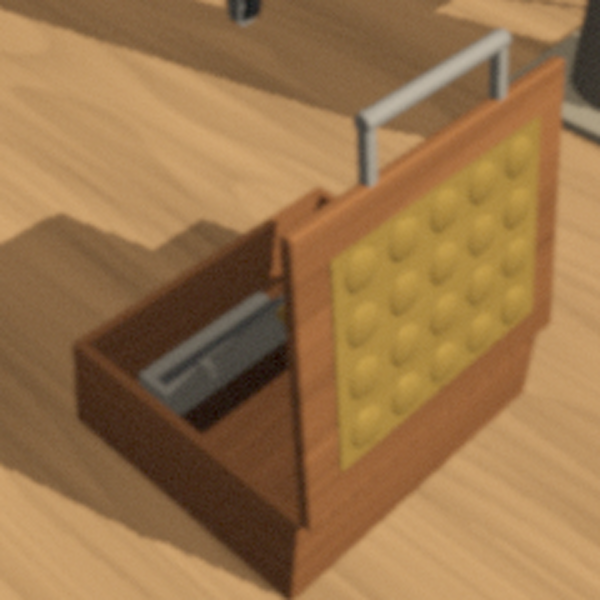

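Both blanks are home: the slot is dark along its full length and the last one sticks out about 12 mm. Next I'll tilt the tool 40° towards +y and stand off from the knuckle.

Request:
jog_arm(
  targets="25 15 20 0.1 0 0 1; 55 35 20 0.2 0 0 1; 85 55 20 0.3 0 0 1; 115 75 20 0.4 0 0 1; 145 95 15 0.5 0 0 1; 175 115 5 0.6 0 0 1; 200 135 -8 0.7 0 0 1; 218 150 -16 0.7 0 0 1; 228 160 -22 0.7 0 0 1; 228 160 -22 0.7 0 0 1",
)

```text
time_s: 12.4
tcp_pos: [667.1, 7.8, 180.5]
orientation: [0.668, 0.661, 0.24, -0.245]
force: [1.1, 0.8, 0.4]
gripper_width: -0.3
```

```bash
python3 - <<'E'
from h import *
snap('wrist','w9');snap('top','t9'); s=get_state(); print(s['tcp_pos'],s['orientation'],s['qpos'],s['force'])
E
```

```text
[666.86112197   5.93892206 182.27694436] [ 0.66821465  0.66032544  0.24037086 -0.24429768] [-0.35909052  0.51782811  0.06152667  1.4036391   0.64646799 -0.44467566] [-0.68377361  0.12333619  0.70282036]
```

View pics/w9.png

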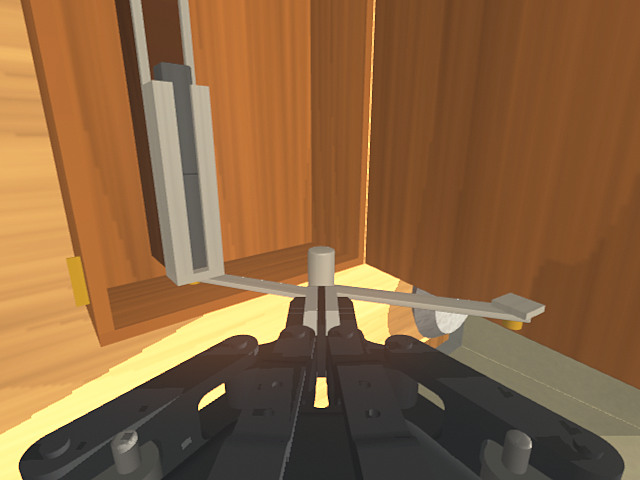

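View pics/t9.png

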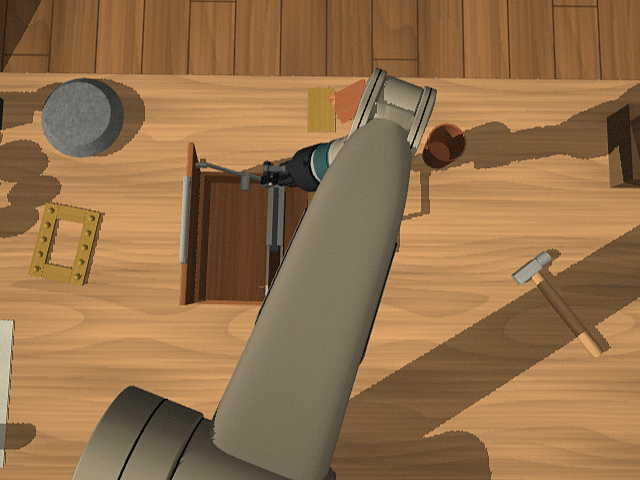

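```bash
python3 - <<'E'
from h import *
np.set_printoptions(precision=1,suppress=True)
im=load('w9')
from scipy.spatial.transform import Rotation as R
s=get_state();r=R.from_quat(s['orientation']).as_matrix();print(s['tcp_pos'],r[:,2],r[:,0])
for p in ((321,252),(321,290)):
  c,d=ray(im,*p)
  for z in (125,130,135,140): print(p,z,c+d*(z-c[2])/d[2])
for x in ((660,49,130),(677,49,130),(694,49,130)): print(proj(im,x))
# distance of line from tcp along axis to pin centre
q=np.array([668,49,130])-s['tcp_pos'];print(q,q@r[:,2],q-(q@r[:,2])*r[:,2])
t=load('t9');print(proj(t,(677,49,130)),proj(t,(660,46.4,130)))
E
```

```text
[666.9   5.9 182.3] [-0.   0.6 -0.8] [0.  0.8 0.6]
(321, 252) 125 [665.3  54.2 125. ]
(321, 252) 130 [663.1  50.  130. ]
(321, 252) 135 [660.9  45.8 135. ]
(321, 252) 140 [658.7  41.6 140. ]
(321, 290) 125 [693.2  53.8 125. ]
(321, 290) 130 [690.2  49.6 130. ]
(321, 290) 135 [687.2  45.4 135. ]
(321, 290) 140 [684.1  41.2 140. ]
[319.8 247.8]
[320.1 272.1]
[320.4 295.4]
[  1.1  43.1 -52.3] 67.72293956594433 [ 1.2 -0.5 -0.5]
[243.4 181. ] [244.5 189.6]
```

Request:
jog_arm(
  targets="3 10 -12 0 0 0 1; 3 20 -24 0 0 0 1; 3 28 -34 0 0 0 1; 3 34 -41 0 0 0 1; 3 37 -44 0 0 0 1; 3 40 -48 0 0 0 1; 3 42 -50 0 0 0 1; 3 42 -50 0 0 0 1",
)

```text
time_s: 13.3
tcp_pos: [670.8, 46.7, 132.2]
orientation: [0.669, 0.66, 0.241, -0.244]
force: [0.4, 0.2, 1.1]
gripper_width: -0.1
```

Request:
jog_arm(
  targets="0 2 -3 0 0 0 1; 0 4 -6 0 0 0 1; 0 4 -6 0 0 0 1",
)

```text
time_s: 13.6
tcp_pos: [670.8, 50.8, 125.6]
orientation: [0.669, 0.66, 0.241, -0.244]
force: [0.3, -0.3, 1.9]
gripper_width: -0.2
```

```bash
python3 - <<'E'
from h import *
snap('wrist','w10'); s=get_state(); print(s['tcp_pos'],s['force'])
E
```

```text
[670.5858281   50.65356759 125.45279026] [-0.02275688 -0.68204604  0.66083235]
```

View pics/w10.png

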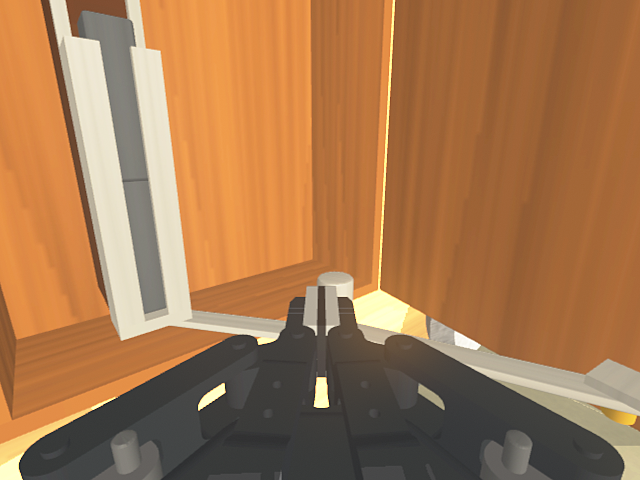

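```bash
python3 - <<'E'
from h import *
np.set_printoptions(precision=1,suppress=True)
im=load('w10');im9=load('w9')
print(tri(im9,(321,253),im,(335,280)))
for k,p in ((im,(335,280)),(im,(335,274)),(im,(318,285)),(im,(353,285))):
  c,d=ray(k,*p); print(p,c+d*(662-c[0])/d[0],c,d)
print(proj(im,(670.6,50.6,125.5)),proj(im,(662,49.6,130)))
E
```

```text
(array([676.7,  79.4,  99.4]), [np.float64(3.155495344732843), np.float64(3.1554953447327976)])
(335, 280) [662.   61.  123.7] [596.4 -40.8 235.2] [ 0.4  0.6 -0.7]
(335, 274) [662.   66.2 118.1] [596.4 -40.8 235.2] [ 0.4  0.6 -0.7]
(318, 285) [662.   51.1 122.7] [596.4 -40.8 235.2] [ 0.4  0.6 -0.7]
(353, 285) [662.   63.4 133.6] [596.4 -40.8 235.2] [ 0.4  0.7 -0.6]
[321.3 303.9] [325.7 290.9]
```

```bash
python3 - <<'E'
from h import *
np.set_printoptions(precision=1,suppress=True)
for n in ('w9','w10'):
    im=load(n);f=im['K'][0,0];c=im['color'][:,:,::-1].copy();print(f)
    z=cv2.resize(c[235:335,270:400],None,fx=6,fy=6,interpolation=cv2.INTER_CUBIC)
    cv2.imwrite(f'pics/zz_{n}.png',z)
E
```

```text
335.4517113190742
335.4517113190742
```

View pics/zz_w9.png

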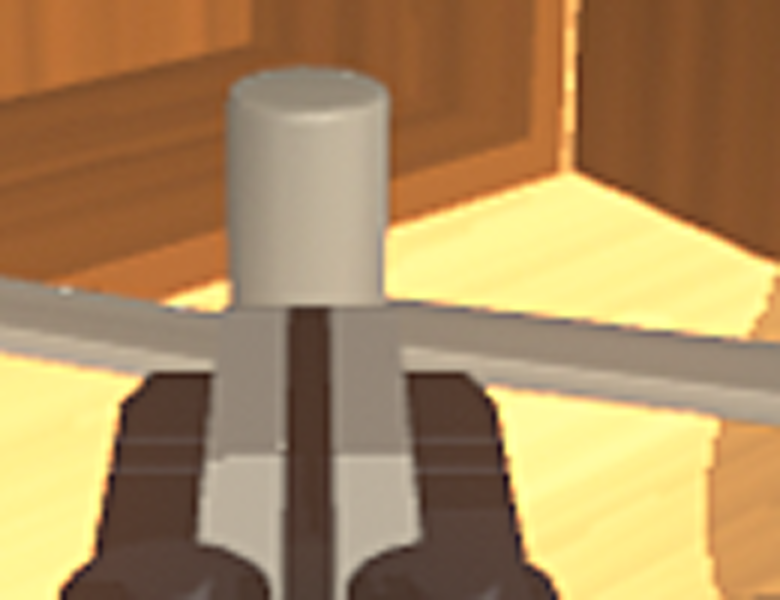

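View pics/zz_w10.png

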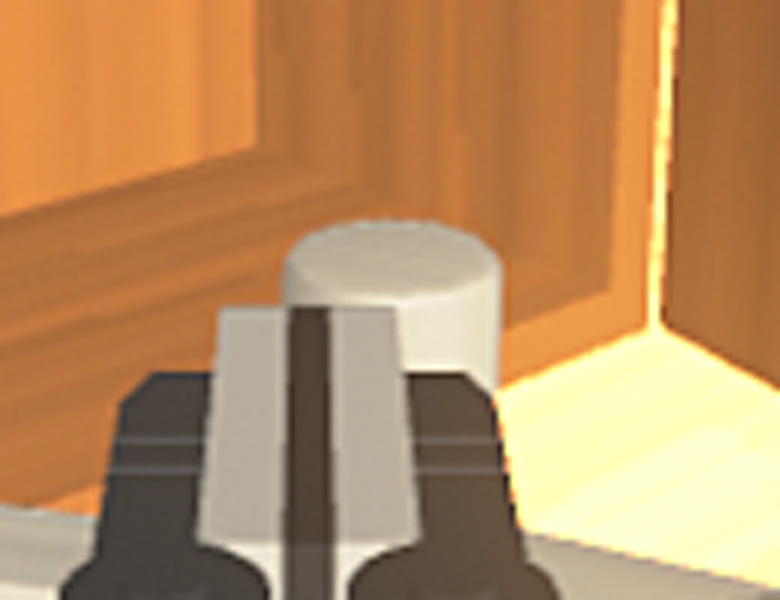

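```bash
python3 - <<'E'
from h import *
np.set_printoptions(precision=1,suppress=True)
for n,p,D in (('w9',(321.3,250.8),228),('w10',(335.5,278.7),168)):
    im=load(n);c,d=ray(im,*p);zc=im['extrinsics'][2,:3]@d; print(c+d*D/zc)
    for DD in (D-5,D+5):print(c+d*DD/zc)
print(load('w10')['extrinsics'],proj(load('w10'),get_state()['tcp_pos']))
E
```

```text
[664.8  55.1 124.3]
[663.2  52.  127.9]
[666.4  58.1 120.6]
[663.2  64.2 120.6]
[661.2  61.1 124. ]
[665.2  67.3 117.2]
[[   0.     0.8    0.6 -127.7]
 [   1.    -0.2    0.2 -629.1]
 [   0.3    0.6   -0.7   24.6]
 [   0.     0.     0.     1. ]] [321.3 303.8]
```

```bash
python3 - <<'E'
from h import *
snap('top','t10')
im=load('t10')['color'][:,:,::-1];a=load('t9')['color'][:,:,::-1]
z=np.hstack([cv2.resize(k[130:230,175:335],None,fx=2.4,fy=2.4*2,interpolation=cv2.INTER_CUBIC) for k in (a,im)])
cv2.imwrite('pics/z11.png',z)
E
```

```text
(no output)
```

View pics/z11.png

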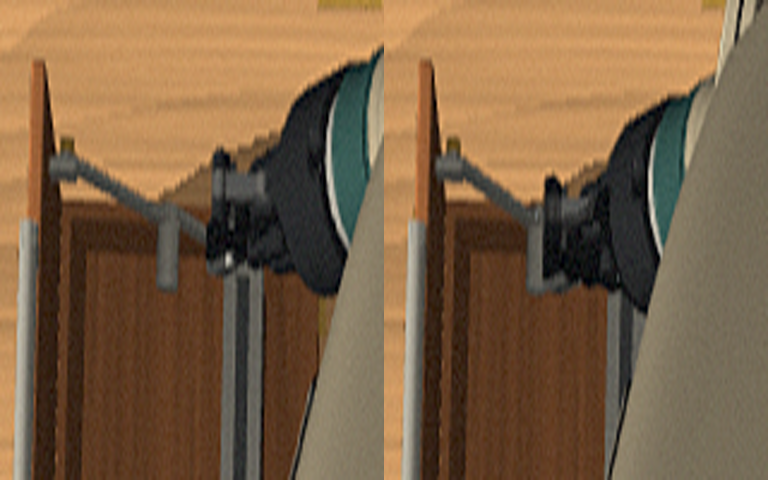

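Request:
jog_arm(
  targets="0 4 -1 0 0 0 1; 0 7 -4 0 0 0 1; 0 10 -7 0 0 0 1; 0 13 -10 0 0 0 1; 0 16 -13 0 0 0 1; 0 16 -13 0 0 0 1",
)

```text
time_s: 14.3
tcp_pos: [669.8, 67.6, 112.3]
orientation: [0.669, 0.66, 0.241, -0.245]
force: [-0.2, -0.3, 0.8]
gripper_width: 0.4
```

```bash
python3 - <<'E'
from h import *
snap('wrist','w11');snap('top','t11'); s=get_state(); print(s['tcp_pos'],s['force'])
im=load('t11')['color'][:,:,::-1];a=load('t10')['color'][:,:,::-1]
z=np.hstack([cv2.resize(k[130:230,175:335],None,fx=2.4,fy=2.4*2,interpolation=cv2.INTER_CUBIC) for k in (a,im)])
cv2.imwrite('pics/z12.png',z)
E
```

```text
[669.7182641   67.86304544 112.58052983] [-0.1885531  -0.25692423  0.12397954]
```

View pics/w11.png

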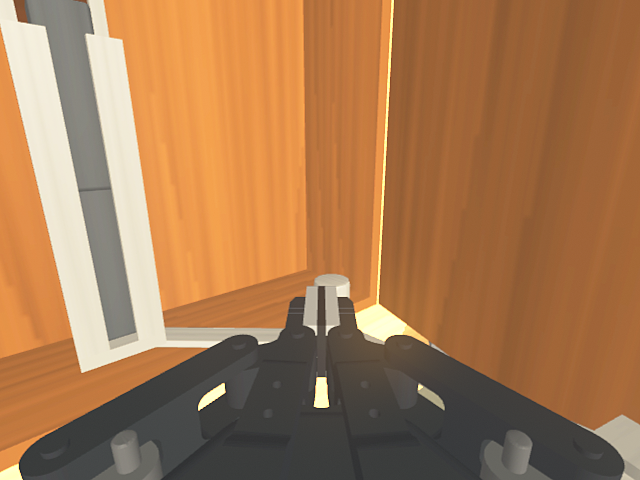

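View pics/z12.png

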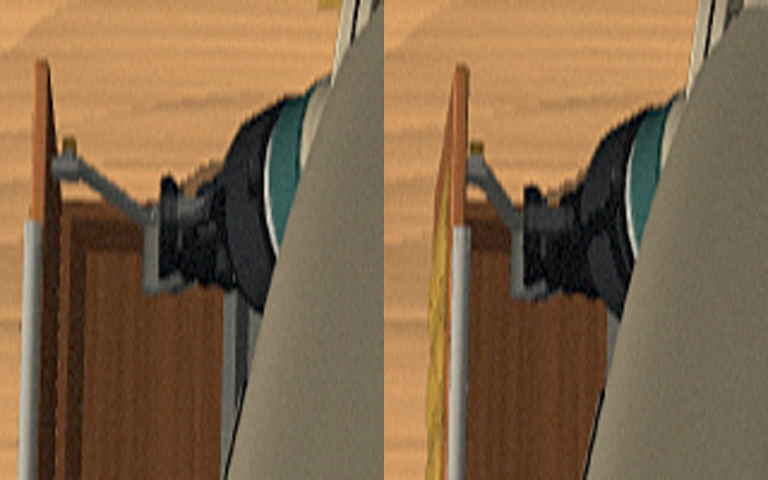

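```bash
python3 - <<'E'
from h import *
im=load('t11')
H=(151-0,80)
for off in (0,3):
  for u in (187.5,206.7):
    p=onz(im,u,215,332)[1]+off; print(off,u,p,np.arccos((151-p)/260))
E
```

```text
0 187.5 109.17272019189492 1.409220048373797
0 206.7 78.96807038240722 1.290078047805294
3 187.5 112.17272019189492 1.4208999302521814
3 206.7 81.96807038240722 1.3020661310367199
```

Request:
jog_arm(
  targets="0 2 -2 0 0 0 1; 0 4 -5 0 0 0 1; 0 6 -8 0 0 0 1; 0 6 -8 0 0 0 1; 0 0 0 0 0 0 1; 0 -20 20 0 0 0 1; 0 -45 50 0 0 0 1; 0 -80 90 0 0 0 1; 0 -110 120 0 0 0 1; 0 -110 120 0 0 0 1",
)

```text
time_s: 15.4
tcp_pos: [673.9, -48.0, 238.9]
orientation: [0.669, 0.66, 0.244, -0.239]
force: [0.6, 0.5, 0.8]
gripper_width: 0.1
```

```bash
python3 - <<'E'
from h import *
snap('scene','s12');snap('top','t12'); s=get_state(); print(s['tcp_pos'],s['force'],s['time_s'])
im=load('t12')['color'][:,:,::-1]
cv2.imwrite('pics/z13.png',cv2.resize(im[120:315,170:330],None,fx=3,fy=3,interpolation=cv2.INTER_CUBIC))
im=load('s12')['color'][:,:,::-1]
cv2.imwrite('pics/z14.png',cv2.resize(im[180:430,230:470],None,fx=2.4,fy=2.4,interpolation=cv2.INTER_CUBIC))
E
```

```text
[671.41853817 -44.48738627 234.25297545] [-0.28413248  0.76157135 -0.43364784] 15.5
```

View pics/z13.png

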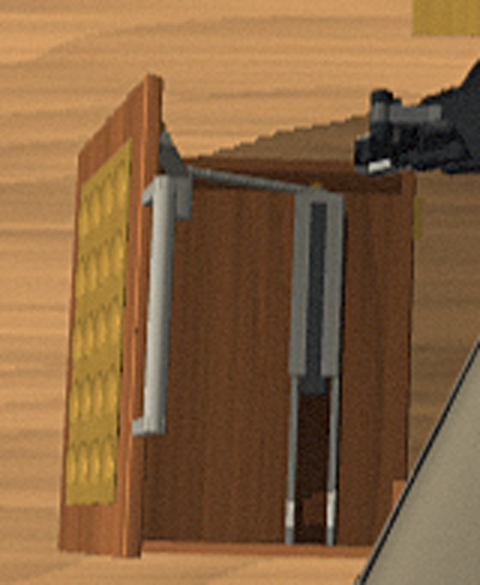

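View pics/z14.png

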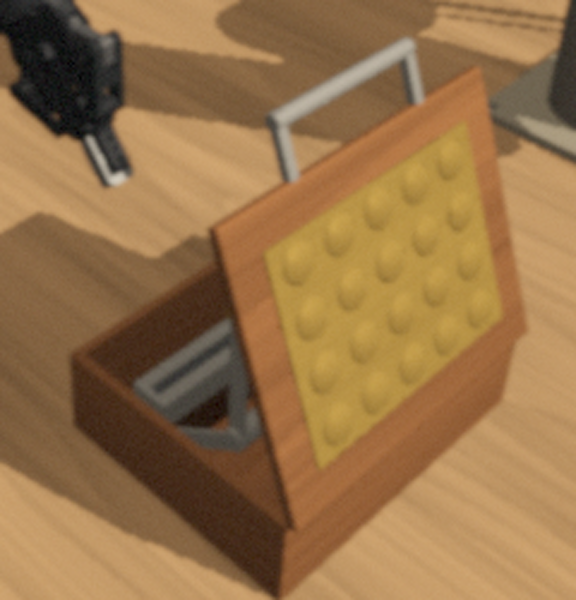

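```bash
python3 - <<'E'
from h import *
np.set_printoptions(precision=2,suppress=True)
t=load('t12');s=load('s12')
a=lambda u,v:(170+(u+.5)/3-.5,120+(v+.5)/3-.5)
b=lambda u,v:(230+(u+.5)/2.4-.5,180+(v+.5)/2.4-.5)
for p,q in (((174,180),(274,118)),((151,432),(408,44)),((162,306),(341,81))):
  print(tri(t,a(*p),s,b(*q)))
# circle constraint on top ray
c,d=ray(t,*a(162,306))
for off in (0,3):
  for th in np.arange(1.0,1.3,.05):
    z=80+260*np.sin(th)+0;y=151-260*np.cos(th); p=c+d*(z-c[2])/d[2]; print(off,round(th,2),y,z,p[1]+off-y)
E
```

```text
(array([637.16,  51.27, 321.12]), [np.float64(2.6619100974363055), np.float64(2.66191009743637)])
(array([503.35,  57.77, 321.63]), [np.float64(0.17977446277222273), np.float64(0.17977446277212975)])
(array([570.68,  54.06, 319.9 ]), [np.float64(0.12773388586228068), np.float64(0.1277338858624177)])
0 1.0 10.521400474283666 298.7824560500531 46.92685660731671
0 1.05 21.631527548150984 305.5300386544444 34.702542377199606
0 1.1 33.0650084293499 311.7139136159732 22.2479559442871
0 1.15 44.79326537011913 317.3186244677355 9.594227288438304
0 1.2 56.78698383606492 322.33016235147886 -3.2270158586417494
0 1.25 69.0161857772302 326.73600103245246 -16.18372706625965
0 1.3 81.45030455760735 330.52512820847016 -29.24352130412116
3 1.0 10.521400474283666 298.7824560500531 49.92685660731671
3 1.05 21.631527548150984 305.5300386544444 37.702542377199606
3 1.1 33.0650084293499 311.7139136159732 25.2479559442871
3 1.15 44.79326537011913 317.3186244677355 12.594227288438304
3 1.2 56.78698383606492 322.33016235147886 -0.22701585864174945
3 1.25 69.0161857772302 326.73600103245246 -13.18372706625965
3 1.3 81.45030455760735 330.52512820847016 -26.24352130412116
```

Request:
jog_arm(
  targets="-10 -10 35 -0.1 0 0 0.5; -25 -15 70 -0.2 0 0 0; -40 -15 105 -0.3 0 0 -0.2; -55 -10 135 -0.4 0 0 -0.2; -70 0 147 -0.5 0 0 -0.2; -85 20 147 -0.6 0 0 -0.2; -95 45 147 -0.7 0 0 -0.2; -100 75 147 -0.7 0 0 -0.2; -100 98 147 -0.7 0 0 -0.2; -100 98 147 -0.7 0 0 -0.2",
)

```text
time_s: 16.5
tcp_pos: [568.8, 58.6, 378.2]
orientation: [0.71, 0.704, -0.001, -0.002]
force: [-0.3, -1.2, 0.2]
gripper_width: 51.4
```

Request:
jog_arm(
  targets="0 0 0 0 0 0 -0.2; 0 0 0 0 0 0 -0.2; 0 0 0 0 0 0 -0.2",
)

```text
time_s: 16.8
tcp_pos: [570.4, 53.9, 379.2]
orientation: [0.712, 0.702, -0.0, -0.0]
force: [0.5, 0.0, -0.1]
gripper_width: 51.4
```

```bash
python3 - <<'E'
from h import *
snap('wrist','w13'); s=get_state(); print(s['tcp_pos'],s['orientation'],s['force'],s['gripper_width'],s['qpos'])
E
```

```text
[570.4442373   53.87505553 379.40678503] [ 7.12449620e-01  7.01723178e-01 -2.58515130e-04 -2.31667480e-04] [-0.51055073  0.40043933  0.05214353] 51.35435364592284 [-1.86198987e-02  1.45345455e-01  1.17367647e-01  1.54351128e+00
 -4.56156159e-05 -3.45025583e-03]
```

View pics/w13.png

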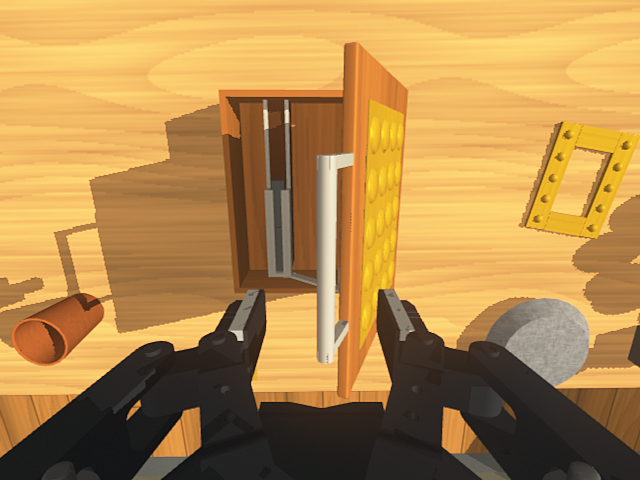

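```bash
python3 - <<'E'
from h import *
im=load('w13')
for p in ((326,165),(327,260),(324.5,350)):
    print(onz(im,*p,321))
E
```

```text
[510.28552747  57.29702642 321.        ]
[569.37767978  57.33807867 321.        ]
[635.66372473  54.99392235 321.        ]
```

Request:
jog_arm(
  targets="0 3 -20 0 0 0 -0.2; 0 3 -40 0 0 0 -0.2; 0 3 -60 0 0 0 -0.2; 0 3 -72 0 0 0 -0.2; 0 3 -76 0 0 0 -0.2; 0 3 -76 0 0 0 -0.2; 0 3 -76 0 0 0 0.3",
  newtons=30,
)

```text
time_s: 17.55
tcp_pos: [571.0, 57.6, 304.9]
orientation: [0.712, 0.702, 0.001, 0.001]
force: [-0.2, 0.5, -0.6]
gripper_width: 38.0
```

```bash
python3 - <<'E'
from h import *
snap('wrist','w14'); s=get_state(); print(s['tcp_pos'],s['orientation'],s['force'],s['gripper_width'])
E
```

```text
[571.12748199  57.63927665 305.09648521] [0.71203429 0.70214384 0.00076834 0.00078094] [0.25117452 0.49495395 0.73175984] 30.77840771264158
```

View pics/w14.png

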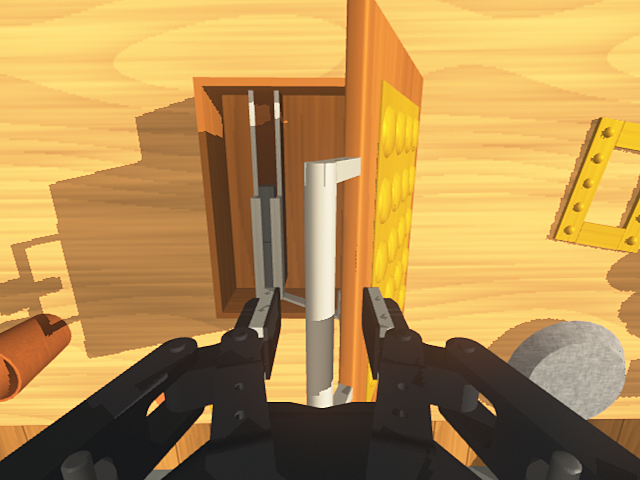

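The bar runs between the fingers at about column 320. Closing.

Request:
jog_arm(
  targets="0 0 0 0 0 0 1; 0 0 0 0 0 0 1; 0 0 0 0 0 0 1; 0 0 0 0 0 0 1; 0 0 0 0 0 0 1; 0 0 0 0 0 0 1",
)

```text
time_s: 18.2
tcp_pos: [571.0, 57.5, 304.9]
orientation: [0.712, 0.702, 0.001, 0.001]
force: [-0.3, -1.5, 5.3]
gripper_width: 10.9
```

```bash
python3 - <<'E'
import numpy as np
r,t0=np.hypot(93.5,244),np.arctan2(244,93.5)
th=np.linspace(t0,0.019,37)
y=151-r*np.cos(th);z=80+r*np.sin(th)
for k in range(0,36,9):
    print('; '.join(f'0 {y[k+i]-y[k]:.0f} {z[k+i]-z[k]:.0f} 0 0 0 1' for i in range(1,10)), round(y[k+9],1),round(z[k+9]-19,1))
E
```

```text
0 -8 -3 0 0 0 1; 0 -16 -7 0 0 0 1; 0 -24 -10 0 0 0 1; 0 -31 -14 0 0 0 1; 0 -39 -19 0 0 0 1; 0 -46 -23 0 0 0 1; 0 -53 -28 0 0 0 1; 0 -60 -33 0 0 0 1; 0 -67 -38 0 0 0 1 -9.7 267.0
0 -7 -5 0 0 0 1; 0 -13 -11 0 0 0 1; 0 -20 -17 0 0 0 1; 0 -26 -23 0 0 0 1; 0 -32 -29 0 0 0 1; 0 -37 -36 0 0 0 1; 0 -43 -42 0 0 0 1; 0 -48 -49 0 0 0 1; 0 -53 -56 0 0 0 1 -62.9 211.1
0 -5 -7 0 0 0 1; 0 -9 -14 0 0 0 1; 0 -14 -22 0 0 0 1; 0 -18 -29 0 0 0 1; 0 -22 -37 0 0 0 1; 0 -25 -45 0 0 0 1; 0 -29 -53 0 0 0 1; 0 -32 -61 0 0 0 1; 0 -35 -69 0 0 0 1 -97.4 142.1
0 -3 -8 0 0 0 1; 0 -5 -17 0 0 0 1; 0 -7 -25 0 0 0 1; 0 -8 -33 0 0 0 1; 0 -10 -42 0 0 0 1; 0 -11 -50 0 0 0 1; 0 -12 -59 0 0 0 1; 0 -13 -68 0 0 0 1; 0 -13 -76 0 0 0 1 -110.3 66.0
```

Request:
jog_arm(
  targets="0 -8 -3 0 0 0 1; 0 -16 -7 0 0 0 1; 0 -24 -10 0 0 0 1; 0 -31 -14 0 0 0 1; 0 -39 -19 0 0 0 1; 0 -46 -23 0 0 0 1; 0 -53 -28 0 0 0 1; 0 -60 -33 0 0 0 1; 0 -67 -38 0 0 0 1; 0 -67 -38 0 0 0 1",
)

```text
time_s: 19.2
tcp_pos: [569.8, -11.0, 264.9]
orientation: [0.712, 0.702, -0.002, 0.0]
force: [-2.2, -4.6, 2.6]
gripper_width: 10.7
```

Request:
jog_arm(
  targets="0 -7 -5 0 0 0 1; 0 -13 -11 0 0 0 1; 0 -20 -17 0 0 0 1; 0 -26 -23 0 0 0 1; 0 -32 -29 0 0 0 1; 0 -37 -36 0 0 0 1; 0 -43 -42 0 0 0 1; 0 -48 -49 0 0 0 1; 0 -53 -56 0 0 0 1; 0 -53 -56 0 0 0 1",
)

```text
time_s: 20.2
tcp_pos: [568.8, -63.9, 207.7]
orientation: [0.712, 0.702, -0.002, -0.001]
force: [-3.6, -6.1, 1.5]
gripper_width: 10.9
```

```bash
python3 - <<'E'
from h import *
snap('scene','s15'); s=get_state(); print(s['tcp_pos'],s['force'],s['gripper_width'])
E
```

```text
[568.82028864 -63.74864918 207.92719154] [-3.47239573 -5.97827056  1.8131742 ] 10.642571131511039
```

View pics/s15.png

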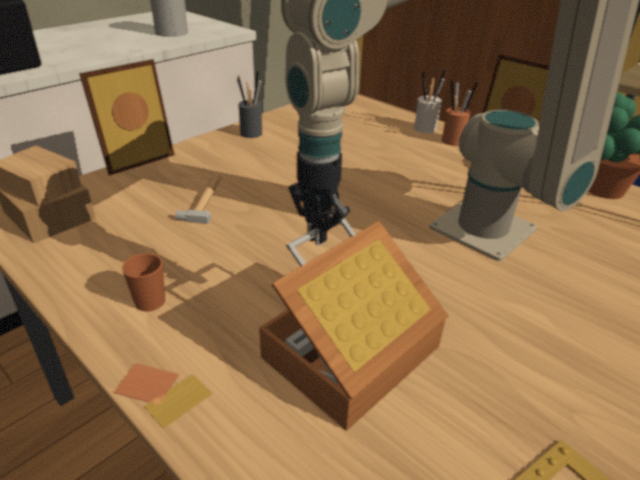

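Request:
jog_arm(
  targets="-1 -6 -7 0 0 0 1; -1 -11 -14 0 0 0 1; -2 -16 -22 0 0 0 1; -2 -20 -29 0 0 0 1; -2 -24 -37 0 0 0 1; -2 -27 -45 0 0 0 1; -2 -31 -53 0 0 0 1; -2 -34 -61 0 0 0 1; -2 -37 -69 0 0 0 1; -2 -37 -69 0 0 0 1",
)

```text
time_s: 21.25
tcp_pos: [568.2, -98.7, 139.0]
orientation: [0.712, 0.702, 0.001, -0.001]
force: [1.9, 5.7, -3.5]
gripper_width: 10.8
```

Request:
jog_arm(
  targets="0 -2 -8 0 0 0 1; 0 -3 -16 0 0 0 1; 0 -5 -24 0 0 0 1; 0 -6 -32 0 0 0 1; 0 -8 -40 0 0 0 1; 0 -9 -48 0 0 0 1; 0 -10 -56 0 0 0 1; 0 -11 -63 0 0 0 1; 0 -11 -68 0 0 0 1; 0 -11 -70 0 0 0 1",
)

```text
time_s: 22.25
tcp_pos: [568.1, -111.0, 70.2]
orientation: [0.712, 0.702, -0.001, 0.0]
force: [-2.8, -4.9, -1.1]
gripper_width: 10.8
```

```bash
python3 - <<'E'
from h import *
snap('scene','s16'); s=get_state(); print(s['tcp_pos'],s['force'],s['gripper_width'])
im=load('s16')['color'][:,:,::-1]
cv2.imwrite('pics/z16.png',cv2.resize(im[180:430,200:470],None,fx=2.4,fy=2.4,interpolation=cv2.INTER_CUBIC))
E
```

```text
[ 568.1258151  -110.9343124    70.12081991] [-2.23540068 -5.03351787 -3.3656063 ] 10.717456780694327
```

View pics/z16.png

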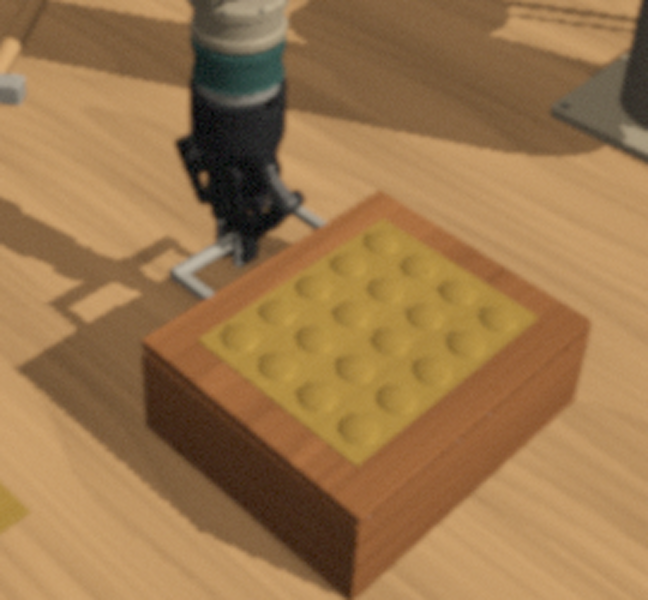

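Nearly shut. Press down in small steps until there is contact.

Request:
jog_arm(
  targets="0 0 -1 0 0 0 1; 0 0 -2 0 0 0 1; 0 0 -3 0 0 0 1; 0 0 -4 0 0 0 1; 0 0 -4 0 0 0 1",
)

```text
time_s: 22.8
tcp_pos: [568.1, -111.1, 66.9]
orientation: [0.712, 0.702, -0.001, 0.0]
force: [-2.7, -5.0, -0.9]
gripper_width: 11.4
```

Request:
jog_arm(
  targets="0 0 -1 0 0 0 1; 0 0 -2 0 0 0 1; 0 0 -3 0 0 0 1; 0 0 -3 0 0 0 1",
)

```text
time_s: 23.2
tcp_pos: [568.1, -111.2, 63.9]
orientation: [0.712, 0.702, -0.001, 0.001]
force: [-2.6, -4.5, -2.0]
gripper_width: 10.7
```

Request:
jog_arm(
  targets="0 0 -1 0 0 0 1; 0 0 -2 0 0 0 1; 0 0 -3 0 0 0 1; 0 0 -3 0 0 0 1",
)

```text
time_s: 23.6
tcp_pos: [568.2, -111.2, 63.4]
orientation: [0.712, 0.702, -0.001, 0.001]
force: [-8.7, -3.4, 14.2]
gripper_width: 10.9
```

Request:
jog_arm(
  targets="0 0 -1 0 0 0 1; 0 0 -2 0 0 0 1; 0 0 -3 0 0 0 1; 0 0 -3 0 0 0 1",
)

```text
time_s: 24.0
tcp_pos: [568.4, -111.3, 63.0]
orientation: [0.712, 0.702, -0.001, 0.001]
force: [-13.5, -1.4, 27.4]
gripper_width: 10.9
```

```bash
python3 - <<'E'
from h import *
snap('scene','s17');snap('wrist','w17'); s=get_state(); print(s['tcp_pos'],s['force'],s['gripper_width'])
im=load('s17')['color'][:,:,::-1]
cv2.imwrite('pics/z17.png',cv2.resize(im[180:430,200:470],None,fx=2.4,fy=2.4,interpolation=cv2.INTER_CUBIC))
E
```

```text
[ 568.35597938 -111.2608579    62.99898856] [-14.26736598  -2.27230103  27.61102042] 10.509914385714247
```

View pics/z17.png

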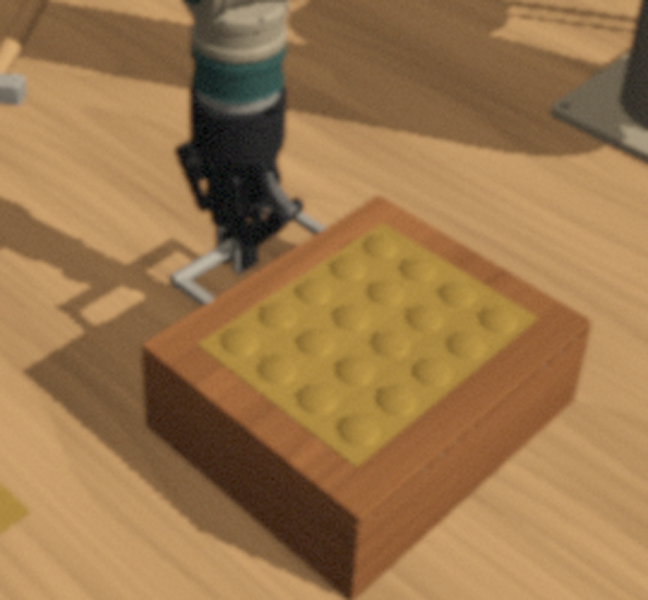

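View pics/w17.png

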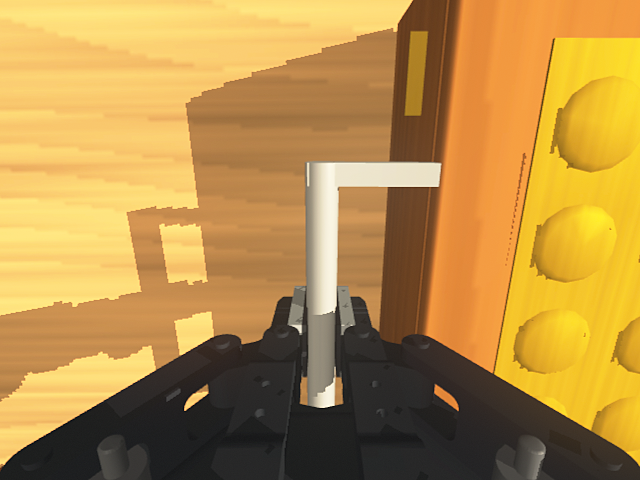

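Request:
jog_arm(
  targets="0 0 2 0 0 0 1; 0 0 4 0 0 0 0.6; 0 0 4 0 0 0 0.35; 0 0 4 0 0 0 0.35; 0 0 4 0 0 0 0.35; 0 0 4 0 0 0 0.35",
)

```text
time_s: 24.7
tcp_pos: [568.4, -109.9, 61.4]
orientation: [0.712, 0.702, 0.0, -0.0]
force: [0.1, 0.2, -0.4]
gripper_width: 27.5
```

Request:
jog_arm(
  targets="0 0 8 0 0 0 0.35; 0 0 20 0 0 0 0.35; 0 0 40 0 0 0 0.35; 0 0 70 0 0 0 0.35; 0 0 110 0 0 0 0.35; 0 -40 150 0 0 0 0.35; -40 -80 170 0 0 0 0.35; -80 -130 170 0 0 0 0.35; -80 -130 170 0 0 0 0.35; -80 -130 170 0 0 0 0.35",
)

```text
time_s: 25.7
tcp_pos: [487.0, -243.0, 233.9]
orientation: [0.714, 0.701, -0.0, 0.001]
force: [1.4, 0.7, 0.1]
gripper_width: 27.4
```

```bash
python3 - <<'E'
from h import *
snap('scene','s18');snap('top','t18'); s=get_state(); print(s['tcp_pos'],s['force'],s['gripper_width'],s['time_s'])
im=load('s18')['color'][:,:,::-1]
cv2.imwrite('pics/z18.png',cv2.resize(im[180:430,200:470],None,fx=2.4,fy=2.4,interpolation=cv2.INTER_CUBIC))
E
```

```text
[ 488.43817727 -240.71193237  232.94183844] [-0.62522295  0.0183041  -0.1037093 ] 27.79097220891683 25.8
```

View pics/z18.png

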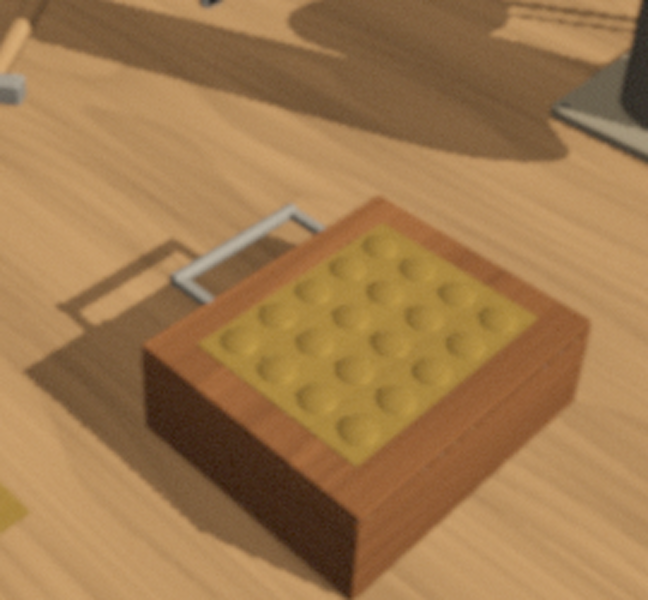

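View pics/t18.png

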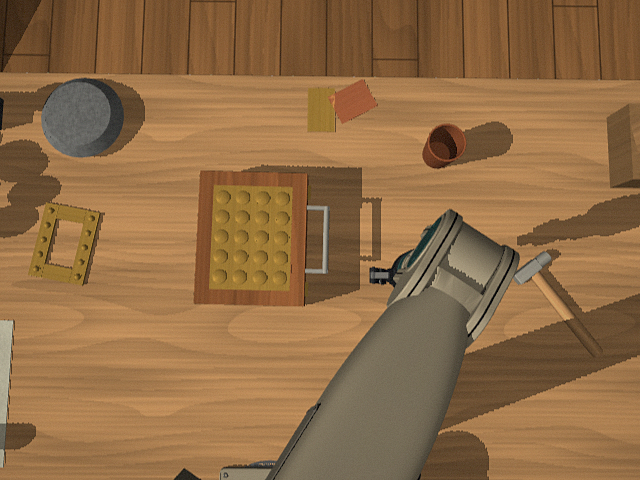

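The lid is flat with no seam gap, and the hammer (540,270), mug (443,145) and frame (65,243) have not moved. I'll let the arm settle, then hand in.

Request:
jog_arm(
  targets="0 0 0 0 0 0 0.35; 0 0 0 0 0 0 0.35; 0 0 0 0 0 0 0.35; 0 0 0 0 0 0 0.35",
)

```text
time_s: 26.2
tcp_pos: [488.7, -239.6, 231.6]
orientation: [0.712, 0.703, -0.0, -0.0]
force: [-0.3, 0.8, 0.1]
gripper_width: 28.1
```

```bash
python3 - <<'E'
from h import *
s=load('s18');t=load('t18')
print(tri(t,(327,207),s,(200+177/2.4,180+280/2.4)),tri(t,(327,272),s,(200+293/2.4,180+208/2.4)))
print(get_state()['joint_vel'].round(4)); print(finish_job())
E
```

```text
(array([ 634.00028003, -114.57030134,   79.52817278]), [np.float64(2.0908795581493482), np.float64(2.0908795581494766)]) (array([ 500.41622208, -114.19893687,   80.09074736]), [np.float64(3.7153277190728473), np.float64(3.715327719072835)])
[-0.0041 -0.0003 -0.0008 -0.001  -0.0006  0.0011]
the job is handed in; nothing more can be done
None
```

The job is handed in at 26.2 s of the 72 s allowed; the hand-in gives no verdict.

**What I did**
- **Blanks:** I gripped the loose blank, laid it in the gutter, slid it into the mouth, and pushed it home with closed fingers. Motion stopped at about 10 N. The top view then showed the slot filled along its whole length, with the last blank sticking out about 12 mm.
- **Stay:** I broke it at the knuckle with the tool tilted about 40°. The lid stayed up at about 1.2 rad.
- **Lid:** I held the handle bar and lowered it at about 0.35 rad/s, pressed until it met its stop with 27 N, then let go and backed away.

**Last checks**
- The lid lies flat with no seam gap.
- The hammer, mug and frame look unmoved by eye in the top view.
- The arm is clear of everything, and the measured force is near zero.

**Disagreements between measurements**
- The top camera placed the chest about 3 mm lower in y than the wrist camera did. I used the wrist values.
- The knuckle was about 5 to 7 mm off the fingertip centre partway through the push, so I re-centred and went on.
- My last two-view check put the shut bar about 80 mm above the bench instead of 85. The two sight lines missed each other by 2 to 4 mm, so I count that as measurement error.
- I could not see the blanks again once the lid was shut.

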